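# Fit a new platen roller in the label printer mechanism

### The arm

A 6-joint arm with a two-finger parallel gripper is mounted at the origin on a cart in front of the work surface, level with it; the furniture and walls round the work are solid. World frame = base frame: x ahead of the robot, y to its left, z up, the work surface at z = 0. Lengths are in m, angles in degrees, forces in N, time in s.
With the tool pointing down it reaches from about 0.15 to 0.775 m from the base axis. Payload 6.1 kg.
Tool frame: the origin (TCP) lies at the very end of the fingers, on their centre line; the grasp point (between the pads) lies 19 mm behind it; z points along the fingers, y is the line along which they close (so a half turn about z gives the same grasp; the last joint's range is limited). The gripper opens to 85 mm and grips with 20 to 120 N. Pads are 22 mm wide; open, the fingers measure 114 mm over their backs; the gripper's body (76 mm by 85 mm) begins 54 mm behind the grasp point. The pads swing forward as they close: fully open they stand 13 mm farther back than shut.
Start: joints at [-63.713, 7.208, -2.269, 80.523, 0, 90], TCP at [0.232, -0.471, 0.231] pointing down, gripper open.
Joint ranges: [-155.77, 155.77], [-54.66, 111.73], [-72.52, 77.12], [-102.08, 115.82], [-83.92, 84.16], [-180, 180]. Speed limits (degrees/s): [136.94, 136.94, 172.46, 180, 180, 180].

### API

Orientations are given as a 3x3 rotation matrix whose columns are the frame's x, y, z axes.
In Python, from plant import manip gives the robot as it stands.
- The arm moves only by the tool play_rows, never from a script. Its argument "series" is a list of rows, each a list of 7 numbers: the turn, a rotation vector about the tool's x, y, z as a fraction of full scale, then the shift along the tool's x, y, z as a fraction of full scale, then the opening, from -1 (shut) to 1 (fully open). In form: [[wx, wy, wz, x, y, z, grip], ...]. A call has exactly 10 rows; each row is the pose to reach, as a shift and turn from the pose commanded when the call began, along the tool's axes at that moment; what a row does not reach only later rows make up. Full scale, the value 1, is 0.12 m for a shift and 60 degrees for a turn. A row lasts 1/8 s, in which the tool goes at most 62.5 mm and 10.7 degrees, less where a joint would pass 70% of its speed; a pose out of reach is approached as far as the arm can. A call with a number of a shift or a turn outside -1 to 1 is refused whole. A call with a gripper value outside its range is refused whole. The fingers move at their own pace and stop on an object; "grip_force" is the grip in N (left out, the last holds). Time passes only in rows, so rows that repeat a pose let the fingers close, or fill a call up. It gives the time, the measured TCP pose, the force, the opening and the grip force at its end, in the units of the state.
- manip.get_obs(): the state, without advancing time (a new reading comes with each control period).
- manip.grab_frame(name): name is "scene" or "top"; returns (picture, depth): 400x640x3 uint8, blue, green, red; 400x640 float32, m along the optical axis (not along the pixel's ray), 0 where there is no reading.
- manip.camera_params(name): a dict with "fx", "fy", "cx", "cy" (pixels), "cam_to_world" (4x4, takes a point from camera to world coordinates). Camera axes: x right, y up, looking along -z (the intrinsics and any distortion apply to the point x, -y, -z); pixel columns grow to the right and rows downward; lengths in m; the calibration is good to about 2 mm. A picture is of the moment at which its call begins. camera_params takes no time and is no camera call.
- manip.job_done(): hands the job in; it is judged then, once.
Trained networks look in the newest picture that a camera, given by its name, has taken for a name from the list of things; names that differ only in an ending like _2 or _b are one class to them, and where a whole thing is asked for, a point or a joint stands for the part that bears it (a point fixed in the world has none). Each returns a list of dicts, best first, with "score" (0 to 1); they miss things now and then, are a little off and sometimes report something else, mostly with a low value. They report only what shows in the picture. A call takes as long as a camera call.
- manip.regions_of(query, camera): "mask" (400x640 bool, what is visible of it) and "location" ([row, column] in pixels, amid what is visible of it).
The state is a dict: "time_s": time; "q": joint angles; "joint_vel": joint speeds; "joint_torque": joint torques, N m; "eef_pos": TCP position; "tcp_rot": TCP orientation; "force": force on the tool from outside, world axes, zero at the start; "moment": the same for the moment, N m; "finger_gap": finger opening in m; "grasp_force": force on a finger pad.
Only numpy, scipy, OpenCV 4.12 (cv2) and the standard library are available. Lean on these libraries where they do the work, as an engineer would, in place of code of your own. Each camera call takes 0.05 s, during which the arm holds its last target. There are 200 camera calls.

### The job

The label printer mechanism on the bench is waiting for its new platen roller, the thicker of the two rollers in the plywood cradle, the one with the gear. Take it out of the shallow notches without rolling it or its neighbour off, lower it (do not drop it, and never let it lie on the bench) into the printer's two open bearings with its gear on the side of the printer's own gears, let go, and then swing the print head down over it until it is fully closed. Leave the thin roller in the cradle and the things around the work where they are.

Things in the scene. Friction and masses are not known exactly. Their poses are not given: they have to be found in the camera images.
- platen_center (a point): Centre of the platen roller to be fitted, on its axis: loose, 0.11 to 0.18 kg, dark rubber cylinder 20 mm in diameter, 100 mm long, on a steel shaft 8 mm in diameter whose bare ends (journals) stick out. It lies level in one of the cradle's two places (which one varies), its axis 46 mm above the bench. Frame: y along the axis towards the gear; it turns as the roller rolls.
- platen_gear_end (a point): Point on the platen roller's axis 60 mm from its centre towards the gear: the middle of the bare journal that belongs in the gear-side bearing. The white plastic gear, 24 mm in diameter and 10 mm wide, sits further out, 70 to 80 mm from the roller's centre; the shaft ends at 83 mm.
- platen_plain_end (a point): Point on the platen roller's axis 60 mm from its centre on the side without a gear: the middle of the other bare journal. The shaft ends 68 mm from the centre.
- idler_center (a point): Centre of the other roller in the cradle, on its axis: same shaft, but thinner (15 mm rubber, 100 mm long) and without a gear. It stays in the cradle. The cradle stands behind the printer, between the keyboard under the monitor (left) and the tall board tester (right, both about 0.15 m away and taller than it): reach it from over the printer, not from the side.
- cradle: Plywood roller cradle, fixed, base 112 x 126 x 6 mm, origin under its centre. Two cheeks 8 mm thick, 45 mm high, at y = +58 and -58 mm carry the rollers by their journals in open V notches 4 mm deep (flanks 30 degrees from level): a small sideways push rolls a roller out. Rollers lie along y at x = -35 and +35 mm, the rubber free between the cheeks, 30 mm of room below it.
- printer: Open-frame label printer mechanism, fixed: base plate 126 x 128 mm, top 8 mm above the bench; origin under its centre, front (tear bar, 23 mm high) to -x. Side walls at y = +60 and -60 mm, its own gears outside the +y wall. Between the walls (108 mm) fingers have room 35 mm before and behind the seated roller's axis, down to 25 mm above the bench.
- seat_gear (a point): Seat of the gear-end journal: axis point in the middle of the grey bearing block (10 mm thick) on the printer's gear side, 46 mm above the bench. The slot is open upwards, 10 mm wide, flared at 45 degrees to 22 mm over its top 6 mm; block top 60 mm above the bench. Axes as the printer's: x front to back, y towards the gears. The platen's gear-end point belongs here.
- seat_plain (a point): The same point in the like bearing on the printer's other side (-y), 120 mm away; the platen's plain-end point belongs here. Seated, the roller has about 4 mm of end play either way.
- head (a joint): Print head hinge in rad: 0 = closed down over the roller; starts at 1.75 to 1.95 (swung up and back), stop at 2.0. Stiff (0.1 N m, about 2 N at the tab), stays wherever it is left, no latch. Closed, the head's underside is 1.5 mm above the rubber, so it shuts only if the roller is down in its bearings.
- head_hinge (a point): Point on the print head's hinge axis in the middle of the printer: 52 mm behind the seated roller's axis, 34 mm above the bench. The axis runs along the printer's y.
- head_tab (a point): Middle of the outer face of the black lift tab (14 x 40 x 4 mm) at the head's free edge. Closed: 72 mm before the hinge axis and 37 mm above it. The carriage behind the tab is a plate 92 mm wide, its outer face level when closed. At the start this face looks backwards with the tab up, 53 to 64 mm above and 49 to 61 mm behind the hinge axis: to close, push it forward, then down.
- screwdriver: Bystander, loose: red-handled screwdriver, 183 mm long, 24 mm thick, lying on the bench to the left; origin underneath its middle.
- hex_key_1: Bystander, loose: black L-shaped hex key, 24 x 87 x 5 mm, lying to the right of the printer; origin underneath its middle.
- spool: Bystander, loose: solder spool with blue flanges, 54 mm in diameter, 44 mm high, standing on the bench to the right of the printer; origin at the centre of its underside.

How it is judged:
By the outcome, as a careful person would: the job done as asked, in the order asked, and still so for the second after the job is handed in, with the robot touching nothing.
It also fails if it takes over 58 s, if anything falls off the work surface, if the arm or the gripper's body presses on something with over 40 N, if the wrist force passes 120 N, or if a joint passes its speed limit or range.

## Working session

There is one attempt and no reset: what is moved stays moved. The work goes in short steps, Python scripts to look and compute and a tool call to move; the robot and the scene stay as the last step left them, time stands still between calls to the robot, and variables do not carry over. Pictures are saved under pics/ and viewed, at most 10 in all, crops included, and the job is handed in when it is done.

Besides the shell and the picture viewer there is one more tool, called as name(argument=value, ...) on one line, values as JSON. play_rows: Moves the arm, as the interface text tells. Shift numbers are shares of 0.12 m and turn numbers shares of 60 degrees, none past 1 either way. Its arguments: {"type":"object","properties":{"series":{"type":"array"},"grip_force":{"type":"number"}},"required":["series"]}

```bash
ls; mkdir -p pics
cat > h.py <<'E'
from plant import manip
import numpy as np, cv2
def grab(n):
    im,d=manip.grab_frame(n); return im,d,manip.camera_params(n)
def cloud(d,p):
    r,c=np.mgrid[:d.shape[0],:d.shape[1]]
    P=np.stack([(c-p['cx'])/p['fx']*d,-(r-p['cy'])/p['fy']*d,-d],-1)
    T=np.array(p['cam_to_world']); return P@T[:3,:3].T+T[:3,3]
E
python3 - <<'E'
from h import *
for n in ('scene','top'):
    im,d,p=grab(n); cv2.imwrite(f'pics/{n}0.png',im); print(n,{k:np.round(v,3).tolist() for k,v in p.items()})
    W=cloud(d,p)
    for q in ['platen_center','platen_gear_end','platen_plain_end','idler_center','cradle','printer','head','head_tab','seat_gear','seat_plain','spool']:
        try:
            for r in manip.regions_of(q,n)[:2]:
                m=r['mask']&(d>0); print(q,round(r['score'],2),np.round(r['location']),m.sum(),np.round(np.median(W[m],0),3) if m.any() else '')
        except Exception as e: print(q,e)
print(manip.get_obs())
E
```

```text
pics
scene {'fx': 376.376, 'fy': 376.376, 'cx': 319.148, 'cy': 198.731, 'cam_to_world': [[-0.809, 0.436, -0.394, 0.179], [-0.587, -0.59, 0.554, 0.706], [0.009, 0.68, 0.733, 0.729], [0.0, 0.0, 0.0, 1.0]]}
platen_center 0.92 [188. 302.] 442 [0.607 0.182 0.052]
platen_center 0.69 [175. 320.] 185 [0.594 0.114 0.052]
platen_gear_end 0.85 [185. 302.] 364 [0.61  0.183 0.053]
platen_gear_end 0.21 [216. 349.] 2860 [0.456 0.195 0.029]
platen_plain_end 0.75 [219. 348.] 2908 [0.455 0.197 0.029]
platen_plain_end 0.66 [185. 300.] 380 [0.609 0.183 0.053]
idler_center 0.73 [310. 325.] 303 [0.373 0.411 0.02 ]
idler_center 0.47 [174. 322.] 265 [0.594 0.112 0.051]
cradle 0.6 [185. 308.] 1187 [0.608 0.165 0.008]
printer 0.81 [222. 350.] 2896 [0.456 0.195 0.03 ]
head 0.84 [203. 340.] 1082 [0.488 0.179 0.057]
head_tab 0.69 [205. 340.] 1030 [0.487 0.179 0.063]
seat_gear 0.73 [219. 350.] 2658 [0.454 0.196 0.03 ]
seat_plain 0.6 [218. 348.] 2673 [0.456 0.195 0.03 ]
spool 0.56 [187. 386.] 409 [0.428 0.048 0.043]
spool 0.2 [203. 341.] 1112 [0.487 0.18  0.053]
top {'fx': 507.439, 'fy': 507.439, 'cx': 322.586, 'c
[... 958 characters left out ...]
  -1.29112197e-03,  8.99995557e+01]), 'joint_vel': array([-0.02337396, -0.05818343,  0.08332298,  0.03541066,  0.0241963 ,
       -0.07160857]), 'joint_torque': array([ 2.67124051e-03, -4.35714984e+01,  3.53097367e+01,  1.24167374e-03,
        2.12908935e-04,  4.83623211e-06]), 'eef_pos': array([ 0.23248889, -0.47066816,  0.23129439]), 'tcp_rot': array([[ 8.96575573e-01,  4.42890778e-01, -3.26968477e-05],
       [ 4.42890779e-01, -8.96575573e-01,  1.53109630e-05],
       [-2.25341106e-05, -2.82085678e-05, -9.99999999e-01]]), 'force': array([-0.35131894,  0.06834241,  0.49818631]), 'moment': array([-0.06346721, -0.01461937, -0.00585723]), 'grasp_force': 0.0, 'finger_gap': 0.08549531139409025}
```

Run:
```python
import cv2
a=cv2.imread('pics/top0.png')[115:335,240:500]; cv2.imwrite('pics/topc.png',cv2.resize(a,None,fx=2.7,fy=2.7,interpolation=cv2.INTER_CUBIC))
```

```text
(no output)
```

View pics/topc.png

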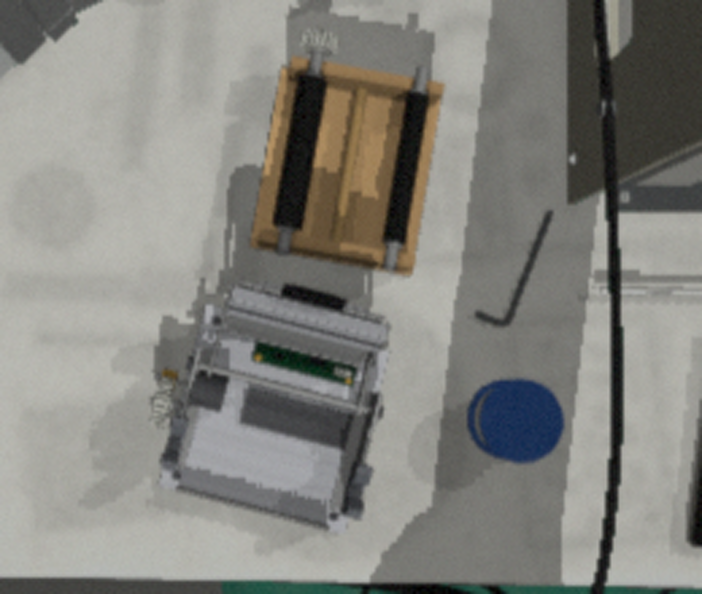

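View pics/scene0.png

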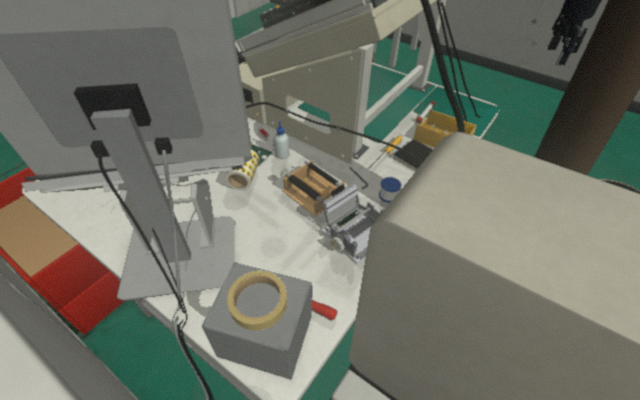

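Run:
```python
from h import *
# several frames averaged depth
ds=[];
for i in range(5):
    im,d,p=grab('top'); ds.append(d)
d=np.median(ds,0); W=cloud(d,p); np.savez('top.npz',W=W,im=im,d=d)
pl=manip.regions_of('platen_center','top')[0]['mask']
idl=manip.regions_of('idler_center','top')[0]['mask']
for n,m in (('pl',pl),('id',idl)):
    g=im.max(-1)<70
    mm=m&(W[...,2]>.046)&g
    pts=W[mm][:,:2].astype(np.float32); (c,s,a)=cv2.minAreaRect((pts*1000)); 
    mu=pts.mean(0); u,S,v=np.linalg.svd(pts-mu,full_matrices=False); ax=v[0]*np.sign(v[0][0])
    t=(pts-mu)@ax; w=(pts-mu)@np.array([-ax[1],ax[0]])
    print(n,mm.sum(),c,s,a,'pca',mu,np.degrees(np.arctan2(ax[1],ax[0])),np.percentile(t,[0,1,50,99,100]),np.percentile(w,[1,99]),np.percentile(W[mm][:,2],[5,50,95]))
# plywood cradle base rect?
# rectified view of printer, points scatter, coloured by image + height
a=np.radians(-14); R=np.array([[np.cos(a),-np.sin(a)],[np.sin(a),np.cos(a)]])
c0=np.array([.44,.19])
q=(W[...,:2]-c0)@R   # printer frame coords
f=3
H=np.zeros((600,600,3),np.uint8);C=H.copy()
up=lambda x:cv2.resize(x,None,fx=4,fy=4,interpolation=cv2.INTER_LINEAR)
Q=up(q.astype(np.float32));Z=up(W[...,2].astype(np.float32));I=up(im)
col=np.round(200-Q[...,1]*1000*2).astype(int);row=np.round(300-Q[...,0]*1000*2).astype(int)
ok=(col>=0)&(col<400)&(row>=0)&(row<600)
o=np.argsort(Z[ok]);
C=np.zeros((600,800,3),np.uint8)
r,c=row[ok][o],col[ok][o]
C[r,c]=I[ok][o]; 
hm=cv2.applyColorMap(np.clip(Z[ok][o]/.11*255,0,255).astype(np.uint8)[:,None],cv2.COLORMAP_JET)[:,0]
C[r,c+400]=hm
cv2.imwrite('pics/rect.png',C)
```

```text
pl 649 (597.1869506835938, 181.77235412597656) (19.73094940185547, 122.87822723388672) 81.15859985351562 pca [0.60067403 0.1815221 ] -8.98707 [-0.06492813 -0.06043828 -0.00016374  0.05145534  0.05794723] [-0.00983032  0.00923593] [0.04964008 0.0551187  0.05740214]
id 434 (593.5498657226562, 111.8895492553711) (13.85368824005127, 99.62986755371094) 81.08466339111328 pca [0.593167   0.11231703] -9.180639 [-0.04939533 -0.04823916 -0.00065739  0.04890527  0.05026356] [-0.00704409  0.006285  ] [0.04979102 0.0532724  0.05511356]
```

View pics/rect.png

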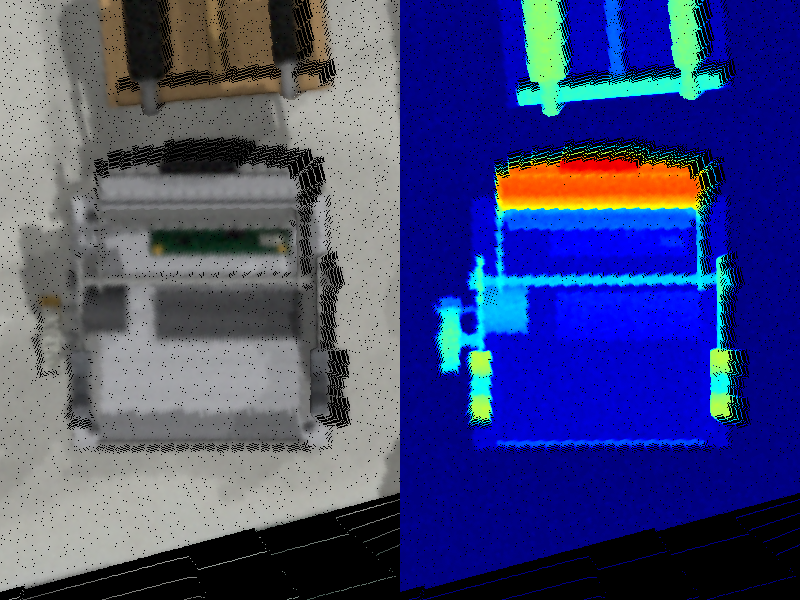

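Run:
```python
from h import *
z=np.load('top.npz');W=z['W'];im=z['im']
a=np.radians(-14); R=np.array([[np.cos(a),-np.sin(a)],[np.sin(a),np.cos(a)]]);c0=np.array([.44,.19])
q=(W[...,:2]-c0)@R*1000; Z=W[...,2]*1000
cs=[]
for s in (1,-1):
    m=(abs(q[...,1]-s*60)<12)&(q[...,0]>-72)&(q[...,0]<-15)&(Z>54)&(Z<66)
    P=q[m]; print('block',s,m.sum(),np.percentile(P[:,0],[0,5,50,95,100]).round(1),np.percentile(P[:,1],[2,50,98]).round(1),P.mean(0).round(2),np.median(Z[m]).round(1))
    m2=(abs(q[...,1]-s*60)<5)&(q[...,0]>-72)&(q[...,0]<-15)
    for x,zz in sorted(zip(q[m2][:,0],Z[m2])): print(f'{x:.0f}:{zz:.0f}',end=' ')
    print()
m=(Z>20)&(Z<48)&(abs(q[...,0]-9)<5)&(abs(q[...,1])<45); P=q[m]; print('bar',np.polyfit(P[:,1],P[:,0],1),np.median(Z[m]))
m=(Z>65)&(abs(q[...,1])<60)&(q[...,0]>20)&(q[...,0]<90); P=q[m]; print('head',P.min(0),P.max(0),np.percentile(Z[m],[50,98,100]))
for x in range(30,85,4):
    k=m&(abs(q[...,0]-x)<2)&(abs(q[...,1])<18); print(x,k.sum(),np.median(Z[k]).round(1) if k.any() else '',end=' | ')
# platen profile along axis
a=np.radians(-9.1);u=np.array([np.cos(a),np.sin(a)]);v=np.array([-u[1],u[0]])
for n,c in (('pl',[.6044,.1811]),('id',[.5933,.1120])):
    e=(W[...,:2]-np.array(c)); t=e@u*1000; w=e@v*1000
    print('\n',n)
    for tt in range(-84,92,4):
        k=(abs(t-tt)<2)&(abs(w)<14)&(Z>43)
        if k.any(): print(tt,k.sum(),f'z{np.percentile(Z[k],80):.0f} w{w[k].mean():.1f}[{w[k].min():.0f},{w[k].max():.0f}] g{np.median(im[k].max(-1)):.0f}',end='; ')
```

```text
block 1 84 [-59.4 -58.4 -42.1 -26.4 -25.4] [55.  59.5 64.5] [-42.25  59.73] 60.0
-72:1 -72:10 -71:10 -71:7 -71:9 -70:7 -70:1 -70:9 -69:9 -69:10 -69:8 -69:9 -68:10 -68:10 -67:8 -67:9 -67:8 -67:8 -66:2 -66:9 -65:11 -65:9 -65:8 -64:1 -64:9 -64:9 -64:8 -63:11 -63:9 -59:59 -59:60 -59:62 -59:61 -58:60 -58:62 -58:61 -57:60 -57:61 -57:61 -57:60 -56:60 -56:61 -55:60 -55:61 -55:61 -55:60 -54:62 -54:61 -54:61 -53:61 -53:61 -53:60 -52:60 -52:60 -52:60 -52:59 -52:59 -51:59 -51:58 -51:57 -50:58 -50:58 -50:58 -49:57 -49:57 -49:56 -49:55 -48:55 -48:55 -48:54 -47:45 -47:54 -47:48 -47:43 -47:43 -47:43 -46:43 -46:43 -46:42 -46:42 -45:44 -45:41 -45:42 -44:44 -44:43 -44:42 -44:41 -43:43 -43:42 -42:43 -42:42 -42:45 -42:43 -41:41 -41:43 -41:44 -40:44 -40:44 -40:44 -40:43 -39:42 -39:42 -39:42 -38:44 -38:43 -37:54 -37:56 -36:56 -36:55 -36:56 -35:56 -35:59 -35:58 -35:58 -34:59 -34:58 -34:59 -33:59 -33:61 -33:59 -33:61 -32:60 -32:60 -32:62 -31:60 -31:61 -31:60 -31:60 -30:61 -30:63 -30:60 -29:61 -29:61 -29:61 -29:59 -28:62 -28:59 -28:61 -28:60 -27:61 -27:60 -27:62 -26:59 -26:60 -26:60 -26:61 -25:48 -25:62 -25:1
[... 3571 characters left out ...]
-32 20 z54 w-0.0[-8,7] g23; -28 22 z54 w0.2[-7,7] g24; -24 17 z54 w0.4[-6,6] g26; -20 20 z54 w-0.4[-8,7] g22; -16 17 z54 w-0.2[-7,6] g23; -12 22 z54 w0.6[-8,7] g26; -8 20 z54 w-0.3[-7,7] g21; -4 17 z54 w0.2[-6,6] g22; 0 19 z54 w-0.3[-8,7] g22; 4 19 z54 w0.2[-7,7] g24; 8 20 z54 w0.5[-7,6] g21; 12 21 z54 w-0.3[-8,7] g24; 16 17 z54 w-0.2[-7,6] g21; 20 19 z54 w-0.4[-8,6] g24; 24 20 z54 w0.8[-7,7] g22; 28 20 z54 w0.0[-7,6] g22; 32 19 z54 w-0.2[-8,7] g23; 36 18 z54 w-0.0[-7,7] g24; 40 17 z54 w0.1[-6,6] g22; 44 22 z54 w0.3[-8,7] g22; 48 19 z54 w-0.0[-7,7] g30; 52 19 z52 w0.0[-14,13] g108; 56 36 z50 w0.4[-13,14] g126; 60 30 z50 w0.4[-13,14] g128; 64 9 z51 w-0.2[-5,3] g108; 68 6 z50 w-0.7[-4,3] g110;
```

Run:
```python
from h import *
W=np.load('top.npz')['W'];P=W.reshape(-1,3)
im,d,p=grab('scene'); S=cloud(d,p)[d>0]; P=np.vstack([P,S])
print('    y:',*[f'{y*100:4.0f}' for y in np.arange(.5,-.6,-.06)])
for x in np.arange(.86,.1,-.06):
    print(f'{x:.2f}',*[ (lambda k: f'{np.percentile(P[k][:,2],98)*1000:4.0f}' if k.sum()>3 else '   .')((abs(P[:,0]-x)<.03)&(abs(P[:,1]-y)<.03)&(P[:,2]>-.05)) for y in np.arange(.5,-.6,-.06)])
```

```text
y:   50   44   38   32   26   20   14    8    2   -4  -10  -16  -22  -28  -34  -40  -46  -52  -58
0.86  225  187  173  131    3   39    6    5  190  321  354  348  333    .    .    .    .    .    .
0.80  545  207  199  175  134   71   63   93  226  349  372  304    .    .    .    .    6    6    5
0.74  546  543  227  214  178   76    3  103  258  397  415  333    .    .    5    6    6    5    5
0.68  409  542  534  232  194   55   58   50  291  430  441  375    .    6    5    6    5  249    5
0.62   12   12  573  576    3   57   54   55  323  465  448   91   91   91   92   92   92  293    7
0.56  108   72    3    3    3   57   55   49  336  468  437  404  389    5    4  340  317  288    6
0.50  161  137    3    3   33   98   98    4  136   13  432   20   56   32   50  272  253    5    5
0.44  161  160   17    3   59   37   48   45  138    3  402   15   58   18   59  165  155    7    4
0.38  161  137   24    3   60   23   61    3  134  291  321   15   58   20   56   63   64    5    5
0.32    3    3    3    3    2    3    2    2  120  257   13   14   59   59   58    5    5    5    6
0.26  -37  424  424  424  424  -38    .    .   -4    .    .    .    .    .    .    .  397  338    .
0.20  -37  426  426  426  426  -38    .    .  542    .    .    .    .    .    .  350  402    .    .
0.14    .  428  428  428  428    .    .  542  548    .    .    .    .    .    .    .    .    .    .
```

Run:
```python
from h import *
z=np.load('top.npz');W=z['W'];im=z['im'];d=z['d']
for r in range(0,400,20):
    row=[]
    for c in range(400,640):
        if im[r,c].max()<40: row.append((c,*np.round(W[r,c],2)) )
    if row: print(r,[f'{t[0]}:{t[1]:.2f},{t[2]:.2f},{t[3]:.2f}' for t in row[::max(1,len(row)//4)]])
cv2.imwrite('pics/top_full.png',im)
```

```text
0 ['438:0.89,0.04,0.11', '605:0.75,-0.08,0.39', '616:0.74,-0.09,0.40', '627:0.74,-0.10,0.40', '638:0.74,-0.11,0.40']
20 ['454:0.89,-0.01,0.04', '613:0.72,-0.08,0.40', '621:0.71,-0.08,0.41', '629:0.71,-0.09,0.42', '637:0.71,-0.10,0.42']
40 ['458:0.83,0.00,0.10', '622:0.69,-0.08,0.42', '628:0.68,-0.08,0.43', '634:0.68,-0.08,0.43']
60 ['424:0.82,0.04,0.01', '459:0.79,0.00,0.10', '631:0.66,-0.08,0.43', '634:0.66,-0.08,0.43', '637:0.65,-0.08,0.44']
80 ['459:0.75,0.00,0.10', '460:0.75,0.00,0.10', '461:0.75,-0.00,0.10', '462:0.75,-0.00,0.10']
100 ['459:0.72,0.00,0.10', '460:0.72,0.00,0.10', '461:0.72,0.00,0.10', '462:0.72,-0.00,0.10']
120 ['460:0.68,0.00,0.10', '462:0.68,0.00,0.11', '593:0.58,-0.02,0.46', '595:0.58,-0.02,0.46']
140 ['462:0.65,0.00,0.11', '464:0.65,-0.00,0.11', '581:0.57,-0.02,0.44', '583:0.57,-0.02,0.44', '585:0.57,-0.02,0.45']
160 ['463:0.61,0.00,0.12', '464:0.61,0.00,0.12', '465:0.61,0.00,0.12', '466:0.61,-0.00,0.12', '467:0.61,-0.00,0.12']
180 ['464:0.58,0.00,0.12', '465:0.58,0.00,0.12', '466:0.58,0.00,0.13', '467:0.58,-0.00,0.12', '468:0.58,-0.01,0.12']
200 ['466:0.55,0
[... 295 characters left out ...]
 '632:0.45,-0.10,0.39']
280 ['467:0.42,0.00,0.13', '518:0.42,-0.13,0.01', '538:0.42,-0.16,0.01', '558:0.42,-0.20,0.01', '609:0.43,-0.09,0.36']
300 ['465:0.39,0.01,0.13', '515:0.38,-0.12,0.01', '535:0.38,-0.16,0.01', '555:0.38,-0.19,0.01']
320 ['463:0.36,0.01,0.12', '531:0.35,-0.15,0.01', '542:0.35,-0.17,0.01', '553:0.38,-0.06,0.28', '564:0.38,-0.07,0.28']
340 ['408:0.29,0.05,-0.08', '422:0.30,0.04,-0.03', '457:0.32,0.01,0.11', '532:0.35,-0.05,0.25', '562:0.23,-0.47,-0.54']
360 ['402:0.15,-0.03,-0.64', '486:0.30,-0.02,0.15', '496:0.31,-0.02,0.18', '506:0.31,-0.03,0.20']
380 ['400:0.11,-0.01,-0.54', '409:0.11,-0.03,-0.54', '418:0.11,-0.06,-0.54', '427:0.11,-0.09,-0.54', '436:0.11,-0.11,-0.55']
```

View pics/top_full.png

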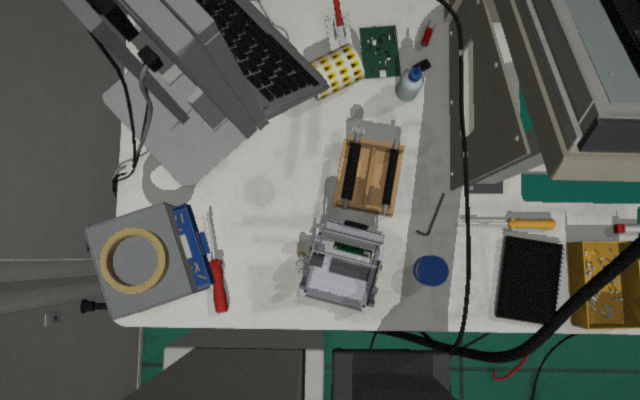

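```bash
cat >> h.py <<'E'
def plan(pos,yaw):
    o=manip.get_obs(); R=np.array(o['tcp_rot']); y0=np.degrees(np.arctan2(R[1,0],R[0,0]))
    s=R.T@(np.array(pos)-o['eef_pos'])/.12
    a=np.radians(yaw); T=np.array([[np.cos(a),np.sin(a),0],[np.sin(a),-np.cos(a),0],[0,0,-1]])
    w=np.degrees(cv2.Rodrigues(R.T@T)[0].ravel())/60
    print('t',round(o['time_s'],2),'pos',np.round(o['eef_pos'],4),'yaw',round(y0,2),'F',np.round(o['force'],1),'gap',round(o['finger_gap'],4),'gf',round(o['grasp_force'],1),'q',np.round(o['q']))
    print('turn',np.round(w,3),'shift',np.round(s,3))
E
python3 -c "
from h import *
plan([.23,-.36,.33],70)"
```

```text
t 1.6 pos [ 0.2325 -0.4707  0.2313] yaw 26.29 F [-1.  -0.1 -0.3] gap 0.0858 gf 0.0 q [-64.   7.  -2.  81.  -0.  90.]
turn [-0.     0.    -0.729] shift [ 0.39  -0.836 -0.823]
```

play_rows(series=[[0, 0, -0.1, 0.05, -0.1, -0.2, 0.5], [0, 0, -0.2, 0.1, -0.2, -0.4, 0.2], [0, 0, -0.3, 0.15, -0.35, -0.55, 0.2], [0, 0, -0.4, 0.22, -0.5, -0.7, 0.2], [0, 0, -0.5, 0.3, -0.65, -0.8, 0.2], [0, 0, -0.6, 0.35, -0.75, -0.82, 0.2], [0, 0, -0.7, 0.4, -0.84, -0.82, 0.2], [0, 0, -0.73, 0.4, -0.84, -0.82, 0.2], [0, 0, -0.73, 0.4, -0.84, -0.82, 0.2], [0, 0, -0.73, 0.4, -0.84, -0.82, 0.2]])

```text
time_s: 2.85
eef_pos: [0.2309, -0.3595, 0.3295]
tcp_rot: [[0.342, 0.94, -0.0], [0.94, -0.342, 0.0], [0.0, -0.0, -1.0]]
force: [-0.5, 0.0, -0.1]
finger_gap: 0.0513
grasp_force: 0.0
```

```bash
python3 -c "
from h import *
plan([.21,-.24,.34],110)"
```

```text
t 2.85 pos [ 0.2309 -0.3595  0.3295] yaw 70.01 F [-0.5  0.  -0.1] gap 0.0513 gf 0.0 q [-57.  -2.   0.  92.  -0.  53.]
turn [-0.    -0.    -0.667] shift [ 0.876 -0.504 -0.088]
```

play_rows(series=[[0, 0, -0.08, 0.1, -0.07, -0.02, 0.2], [0, 0, -0.17, 0.22, -0.15, -0.05, 0.2], [0, 0, -0.26, 0.35, -0.23, -0.08, 0.2], [0, 0, -0.35, 0.48, -0.31, -0.1, 0.2], [0, 0, -0.44, 0.6, -0.39, -0.1, 0.2], [0, 0, -0.53, 0.72, -0.47, -0.1, 0.2], [0, 0, -0.6, 0.84, -0.55, -0.1, 0.2], [0, 0, -0.67, 0.96, -0.63, -0.1, 0.2], [0, 0, -0.67, 0.96, -0.63, -0.1, 0.2], [0, 0, -0.67, 0.96, -0.63, -0.1, 0.2]])

```text
time_s: 4.1
eef_pos: [0.1993, -0.2256, 0.3416]
tcp_rot: [[-0.345, 0.939, 0.0], [0.939, 0.345, -0.0], [-0.0, -0.0, -1.0]]
force: [0.9, 0.5, -0.2]
finger_gap: 0.0514
grasp_force: 0.0
```

```bash
python3 -c "
from h import *
plan([.195,-.10,.34],140)"
```

```text
t 4.1 pos [ 0.1993 -0.2256  0.3416] yaw 110.19 F [ 0.9  0.5 -0.2] gap 0.0514 gf 0.0 q [-49. -15.  -9.  96.  -0.  21.]
turn [-0.     0.    -0.497] shift [0.995 0.328 0.013]
```

play_rows(series=[[0, 0, -0.06, 0.1, 0.03, 0, 0.2], [0, 0, -0.12, 0.22, 0.07, 0, 0.2], [0, 0, -0.18, 0.35, 0.11, 0, 0.2], [0, 0, -0.24, 0.48, 0.15, 0, 0.2], [0, 0, -0.3, 0.6, 0.2, 0, 0.2], [0, 0, -0.36, 0.72, 0.24, 0, 0.2], [0, 0, -0.43, 0.84, 0.28, 0, 0.2], [0, 0, -0.5, 0.92, 0.31, 0, 0.2], [0, 0, -0.5, 0.99, 0.33, 0, 0.2], [0, 0, -0.5, 0.99, 0.33, 0, 0.2]])

```text
time_s: 5.35
eef_pos: [0.1949, -0.0992, 0.3418]
tcp_rot: [[-0.77, 0.638, 0.0], [0.638, 0.77, -0.0], [-0.001, 0.0, -1.0]]
force: [0.6, -0.9, 0.7]
finger_gap: 0.0511
grasp_force: 0.0
```

```bash
python3 -c "
from h import *
plan([.215,.03,.34],170.9)"
```

```text
t 5.35 pos [ 0.1949 -0.0992  0.3418] yaw 140.37 F [ 0.6 -0.9  0.7] gap 0.0511 gf 0.0 q [-27. -24. -14. 100.   0.  13.]
turn [-0.     0.001 -0.509] shift [0.558 0.936 0.015]
```

play_rows(series=[[0, 0, -0.06, 0.06, 0.1, 0, 0.2], [0, 0, -0.12, 0.13, 0.22, 0, 0.2], [0, 0, -0.18, 0.2, 0.34, 0, 0.2], [0, 0, -0.24, 0.27, 0.46, 0, 0.2], [0, 0, -0.3, 0.34, 0.58, 0, 0.2], [0, 0, -0.36, 0.41, 0.7, 0, 0.2], [0, 0, -0.43, 0.48, 0.82, 0, 0.2], [0, 0, -0.5, 0.55, 0.92, 0, 0.2], [0, 0, -0.51, 0.56, 0.94, 0, 0.2], [0, 0, -0.51, 0.56, 0.94, 0, 0.2]])

```text
time_s: 6.6
eef_pos: [0.2154, 0.0297, 0.3416]
tcp_rot: [[-0.987, 0.159, -0.0], [0.159, 0.987, -0.0], [0.0, -0.0, -1.0]]
force: [-0.3, -0.4, 0.7]
finger_gap: 0.0512
grasp_force: 0.0
```

```bash
python3 -c "
from h import *
plan([.31,.13,.32],170.9)"
```

```text
t 6.6 pos [0.2154 0.0297 0.3416] yaw 170.84 F [-0.3 -0.4  0.7] gap 0.0512 gf 0.0 q [  8. -24. -14. 100.  -0.  17.]
turn [-0.    -0.    -0.001] shift [-0.645  0.951  0.18 ]
```

play_rows(series=[[0, 0, 0, -0.06, 0.1, 0.02, 0.2], [0, 0, 0, -0.14, 0.22, 0.05, 0.2], [0, 0, 0, -0.22, 0.34, 0.08, 0.2], [0, 0, 0, -0.31, 0.46, 0.11, 0.2], [0, 0, 0, -0.4, 0.58, 0.14, 0.2], [0, 0, 0, -0.48, 0.7, 0.17, 0.2], [0, 0, 0, -0.58, 0.82, 0.2, 0.2], [0, 0, 0, -0.7, 0.92, 0.24, 0.2], [0, 0, 0, -0.8, 0.95, 0.28, 0.2], [0, 0, 0, -0.9, 0.95, 0.3, 0.2]])

```text
time_s: 7.85
eef_pos: [0.3408, 0.1253, 0.3052]
tcp_rot: [[-0.987, 0.158, -0.001], [0.158, 0.987, -0.0], [0.001, -0.001, -1.0]]
force: [0.0, -0.3, -0.4]
finger_gap: 0.0512
grasp_force: 0.0
```

```bash
python3 -c "
from h import *
plan([.46,.17,.22],170.9)"
```

```text
t 7.85 pos [0.3408 0.1253 0.3052] yaw 170.91 F [ 0.  -0.3 -0.4] gap 0.0512 gf 0.0 q [20. -9. -9. 90. -0. 29.]
turn [-0.001 -0.001  0.   ] shift [-0.923  0.525  0.709]
```

play_rows(series=[[0, 0, 0, -0.1, 0.05, 0.07, 0.2], [0, 0, 0, -0.22, 0.12, 0.15, 0.2], [0, 0, 0, -0.34, 0.19, 0.24, 0.2], [0, 0, 0, -0.46, 0.26, 0.33, 0.2], [0, 0, 0, -0.58, 0.33, 0.42, 0.2], [0, 0, 0, -0.7, 0.4, 0.5, 0.2], [0, 0, 0, -0.8, 0.46, 0.58, 0.2], [0, 0, 0, -0.9, 0.52, 0.66, 0.2], [0, 0, 0, -0.96, 0.53, 0.71, 0.2], [0, 0, 0, -0.96, 0.53, 0.71, 0.2]])

```text
time_s: 9.1
eef_pos: [0.464, 0.1697, 0.2199]
tcp_rot: [[-0.987, 0.159, -0.001], [0.159, 0.987, -0.0], [0.001, -0.001, -1.0]]
force: [-0.2, -0.2, 0.1]
finger_gap: 0.0512
grasp_force: 0.0
```

```bash
python3 -c "
from h import *
plan([.575,.1813,.16],170.9)"
```

```text
t 9.1 pos [0.464  0.1697 0.2199] yaw 170.88 F [-0.2 -0.2  0.1] gap 0.0512 gf 0.0 q [20.  4. -7. 79. -0. 29.]
turn [-0.001 -0.001 -0.   ] shift [-0.899  0.242  0.498]
```

play_rows(series=[[0, 0, 0, -0.1, 0.03, 0.05, 0.2], [0, 0, 0, -0.22, 0.06, 0.1, 0.2], [0, 0, 0, -0.34, 0.09, 0.16, 0.2], [0, 0, 0, -0.46, 0.12, 0.22, 0.2], [0, 0, 0, -0.58, 0.16, 0.28, 0.2], [0, 0, 0, -0.7, 0.19, 0.34, 0.2], [0, 0, 0, -0.8, 0.22, 0.4, 0.2], [0, 0, 0, -0.9, 0.24, 0.46, 0.2], [0, 0, 0, -0.96, 0.24, 0.5, 0.2], [0, 0, 0, -0.96, 0.24, 0.5, 0.2]])

```text
time_s: 10.35
eef_pos: [0.5823, 0.1799, 0.1599]
tcp_rot: [[-0.987, 0.159, -0.001], [0.159, 0.987, -0.0], [0.001, -0.0, -1.0]]
force: [-0.5, -0.7, -0.1]
finger_gap: 0.0513
grasp_force: 0.0
```

```bash
python3 -c "
from h import *
plan([.6019,.1813,.09],170.9)
o=manip.get_obs()
im,d,p=grab('top'); cv2.imwrite('pics/near.png',cv2.resize(im[80:230,250:450],None,fx=3,fy=3,interpolation=cv2.INTER_CUBIC))"
```

```text
t 10.35 pos [0.5823 0.1799 0.1599] yaw 170.87 F [-0.5 -0.7 -0.1] gap 0.0513 gf 0.0 q [17. 17.  1. 74. -0. 26.]
turn [-0.    -0.001 -0.001] shift [-0.16   0.038  0.582]
```

View pics/near.png

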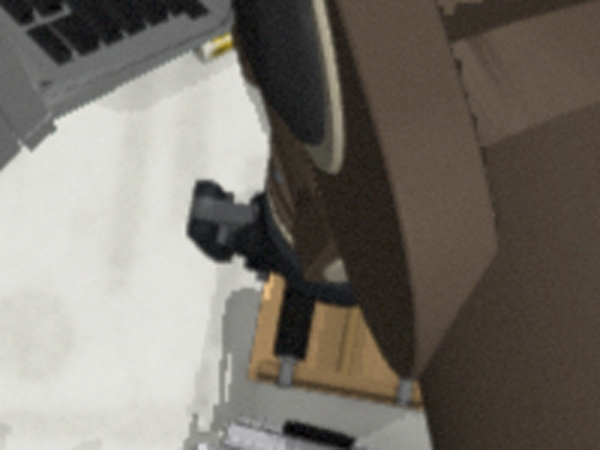

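play_rows(series=[[0, 0, 0, -0.05, 0.01, 0.05, 0.2], [0, 0, 0, -0.1, 0.02, 0.12, 0.2], [0, 0, 0, -0.16, 0.04, 0.2, 0.2], [0, 0, 0, -0.16, 0.04, 0.3, 0.2], [0, 0, 0, -0.16, 0.04, 0.4, 0.2], [0, 0, 0, -0.16, 0.04, 0.5, 0.2], [0, 0, 0, -0.16, 0.04, 0.6, 0.2], [0, 0, 0, -0.16, 0.04, 0.68, 0.2], [0, 0, 0, -0.16, 0.04, 0.75, 0.2], [0, 0, 0, -0.16, 0.04, 0.75, 0.2]])

```text
time_s: 11.65
eef_pos: [0.6015, 0.1816, 0.0698]
tcp_rot: [[-0.987, 0.158, -0.001], [0.158, 0.987, -0.0], [0.001, -0.0, -1.0]]
force: [-0.3, -0.7, 0.2]
finger_gap: 0.0513
grasp_force: 0.0
```

```bash
python3 -c "
from h import *
plan([.6019,.1813,.028],170.9)"
```

```text
t 11.65 pos [0.6015 0.1816 0.0698] yaw 170.89 F [-0.3 -0.7  0.2] gap 0.0513 gf 0.0 q [17. 21. -5. 64.  0. 26.]
turn [-0.    -0.001 -0.   ] shift [-0.004 -0.002  0.348]
```

play_rows(series=[[0, 0, 0, 0, 0, 0.06, 0.2], [0, 0, 0, 0, 0, 0.12, 0.2], [0, 0, 0, 0, 0, 0.18, 0.2], [0, 0, 0, 0, 0, 0.24, 0.2], [0, 0, 0, 0, 0, 0.3, 0.2], [0, 0, 0, 0, 0, 0.35, 0.2], [0, 0, 0, 0, 0, 0.35, 0.2], [0, 0, 0, 0, 0, 0.35, 0.0], [0, 0, 0, 0, 0, 0.35, -0.2], [0, 0, 0, 0, 0, 0.35, -0.4]], grip_force=35)

```text
time_s: 12.9
eef_pos: [0.6021, 0.1818, 0.0288]
tcp_rot: [[-0.987, 0.158, 0.0], [0.158, 0.987, 0.0], [-0.0, 0.0, -1.0]]
force: [-0.2, -1.0, -0.8]
finger_gap: 0.0256
grasp_force: 0.0
```

play_rows(series=[[0, 0, 0, 0, 0, 0, -0.45], [0, 0, 0, 0, 0, 0, -0.5], [0, 0, 0, 0, 0, 0, -0.55], [0, 0, 0, 0, 0, 0, -0.6], [0, 0, 0, 0, 0, 0, -0.7], [0, 0, 0, 0, 0, 0, -0.8], [0, 0, 0, 0, 0, 0, -0.8], [0, 0, 0, 0, 0, 0, -0.8], [0, 0, 0, 0, 0, 0, -0.8], [0, 0, 0, 0, 0, 0, -0.8]])

```text
time_s: 14.15
eef_pos: [0.6019, 0.1814, 0.0286]
tcp_rot: [[-0.987, 0.159, 0.0], [0.159, 0.987, -0.001], [-0.0, -0.001, -1.0]]
force: [-1.2, -4.5, 2.6]
finger_gap: 0.0187
grasp_force: 34.2
```

```bash
python3 -c "
from h import *
plan([.6019,.1813,.148],170.9);print(manip.get_obs()['moment'])"
```

```text
t 14.15 pos [0.6019 0.1814 0.0286] yaw 170.87 F [-1.2 -4.5  2.6] gap 0.0187 gf 34.2 q [17. 22. -9. 59. -0. 26.]
turn [-0.001  0.    -0.   ] shift [-0.    -0.002 -0.995]
[-0.94342792  0.31528757  0.06929922]
```

play_rows(series=[[0, 0, 0, 0, 0, -0.04, -0.8], [0, 0, 0, 0, 0, -0.1, -0.8], [0, 0, 0, 0, 0, -0.18, -0.8], [0, 0, 0, 0, 0, -0.3, -0.8], [0, 0, 0, 0, 0, -0.42, -0.8], [0, 0, 0, 0, 0, -0.55, -0.8], [0, 0, 0, 0, 0, -0.7, -0.8], [0, 0, 0, 0, 0, -0.85, -0.8], [0, 0, 0, 0, 0, -0.95, -0.8], [0, 0, 0, 0, 0, -1, -0.8]])

```text
time_s: 15.4
eef_pos: [0.6022, 0.1819, 0.1496]
tcp_rot: [[-0.987, 0.158, 0.001], [0.158, 0.987, 0.0], [-0.001, 0.001, -1.0]]
force: [0.1, 0.7, -1.5]
finger_gap: 0.019
grasp_force: 34.2
```

Run:
```python
from h import *
plan([.50,.19,.17],212)
im,d,p=grab('scene'); W=cloud(d,p)
m=manip.regions_of('idler_center','scene')
for r in m[:2]: print(r['score'],r['location'],np.median(W[r['mask']],0))
m=manip.regions_of('platen_center','scene')
for r in m[:2]: print(r['score'],r['location'],np.median(W[r['mask']],0))
cv2.imwrite('pics/lift.png',cv2.resize(im[90:260,210:410],None,fx=3.5,fy=3.5,interpolation=cv2.INTER_CUBIC))
```

```text
t 15.4 pos [0.6022 0.1819 0.1496] yaw 170.89 F [ 0.1  0.7 -1.5] gap 0.019 gf 34.2 q [17. 19.  2. 73.  0. 26.]
turn [ 0.     0.001 -0.685] shift [ 0.852 -0.068 -0.171]
0.74 [175.4, 322.0] [0.59086812 0.11212212 0.05026965]
0.5 [155.5, 310.0] [0.57424828 0.19153328 0.17595379]
0.34 [221.6, 348.4] [0.45424587 0.19497064 0.03043772]
```

View pics/lift.png

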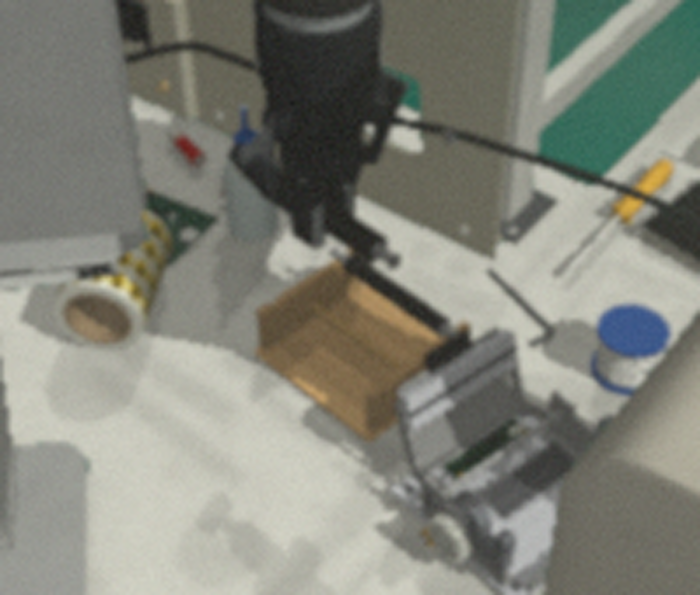

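play_rows(series=[[0, 0, -0.02, 0.06, 0, -0.05, -0.8], [0, 0, -0.06, 0.14, -0.01, -0.1, -0.8], [0, 0, -0.13, 0.23, -0.02, -0.15, -0.8], [0, 0, -0.21, 0.33, -0.03, -0.17, -0.8], [0, 0, -0.29, 0.43, -0.04, -0.17, -0.8], [0, 0, -0.38, 0.53, -0.05, -0.17, -0.8], [0, 0, -0.47, 0.63, -0.06, -0.17, -0.8], [0, 0, -0.56, 0.72, -0.07, -0.17, -0.8], [0, 0, -0.64, 0.8, -0.07, -0.17, -0.8], [0, 0, -0.69, 0.85, -0.07, -0.17, -0.8]])

```text
time_s: 16.8
eef_pos: [0.4987, 0.1897, 0.1694]
tcp_rot: [[-0.843, -0.537, 0.0], [-0.537, 0.843, 0.0], [-0.0, 0.0, -1.0]]
force: [-0.5, -0.4, -0.6]
finger_gap: 0.0188
grasp_force: 34.2
```

```bash
python3 -c "
from h import *
plan([.3993,.2,.13],256.55)"
```

```text
t 16.8 pos [0.4987 0.1897 0.1694] yaw -147.49 F [-0.5 -0.4 -0.6] gap 0.0188 gf 34.2 q [ 21.   9.  -9.  73.   0. -12.]
turn [-0.     0.    -0.734] shift [0.653 0.518 0.328]
```

play_rows(series=[[0, 0, -0.04, 0.05, 0.04, 0, -0.8], [0, 0, -0.1, 0.12, 0.1, 0, -0.8], [0, 0, -0.18, 0.2, 0.16, 0, -0.8], [0, 0, -0.27, 0.28, 0.22, 0, -0.8], [0, 0, -0.36, 0.36, 0.28, 0, -0.8], [0, 0, -0.45, 0.44, 0.35, 0.05, -0.8], [0, 0, -0.54, 0.52, 0.42, 0.12, -0.8], [0, 0, -0.63, 0.59, 0.47, 0.2, -0.8], [0, 0, -0.7, 0.64, 0.51, 0.28, -0.8], [0, 0, -0.73, 0.65, 0.52, 0.33, -0.8]])

```text
time_s: 18.05
eef_pos: [0.3997, 0.2006, 0.1291]
tcp_rot: [[-0.238, -0.971, -0.0], [-0.971, 0.238, -0.0], [0.0, 0.0, -1.0]]
force: [-0.6, 0.4, -1.4]
finger_gap: 0.0188
grasp_force: 34.2
```

Run:
```python
from h import *
im,d,p=grab('scene'); 
cv2.imwrite('pics/over.png',cv2.resize(im[120:270,280:420],None,fx=4,fy=4,interpolation=cv2.INTER_CUBIC))
im,d,p=grab('top'); W=cloud(d,p); np.savez('top2.npz',W=W,im=im)
cv2.imwrite('pics/overt.png',cv2.resize(im[190:330,260:430],None,fx=4,fy=4,interpolation=cv2.INTER_CUBIC))
a=cv2.imread('pics/over.png');b=cv2.imread('pics/overt.png')
c=np.zeros((600,1240,3),np.uint8);c[:600,:560]=a;c[:560,560:]=b
cv2.imwrite('pics/overboth.png',cv2.resize(c,(800,387),interpolation=cv2.INTER_AREA))
plan([.3993,.2,.06],256.55)
```

```text
t 18.15 pos [0.4001 0.2006 0.1289] yaw -103.89 F [-0.6 -0.5 -1.5] gap 0.0191 gf 34.2 q [ 27.   0. -23.  67.  -0. -49.]
turn [ 0.    -0.    -0.007] shift [0.006 0.005 0.574]
```

View pics/overboth.png

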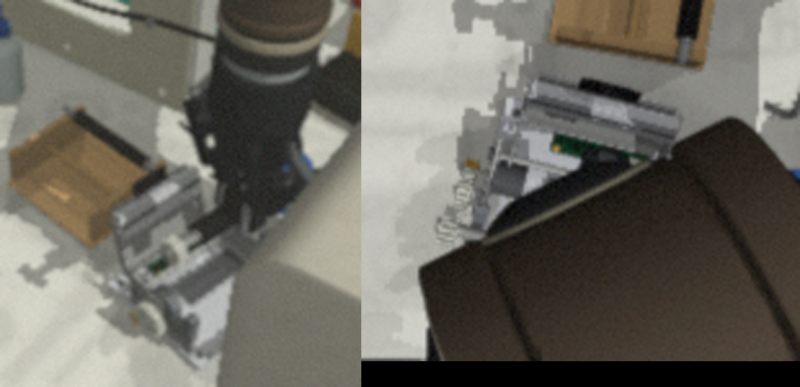

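Run:
```python
from h import *
ds=[grab('scene') for _ in range(3)]; im=ds[0][0]; d=np.median([x[1] for x in ds],0); W=cloud(d,ds[0][2])
o=manip.get_obs(); c=np.array(o['eef_pos'])+[0,0,.018]
u=np.array([.2326,.9726,0]); v=np.array([.9726,-.2326,0])
e=W-c; t=e@u*1000; w=e@v*1000; z=e[...,2]*1000
for tt in range(0,100,4):
    k=(abs(t-tt)<2)&(abs(w)<22)&(abs(z)<20)
    if k.sum()>2: print(tt,k.sum(),'w',np.percentile(w[k],[5,50,95]).round(1),'z',np.percentile(z[k],[5,50,95]).round(1),'g',np.median(im[k].max(-1)))
```

```text
0 13 w [-21.9   3.4   9.4] z [ 3.   9.5 18.3] g 39.0
4 26 w [-20.4   8.   21. ] z [-6.1  8.2 19. ] g 42.5
8 67 w [-21.1 -11.8  17.2] z [-10.1   7.3  18.9] g 57.0
12 50 w [-16.4  -8.9  13.7] z [-10.4   7.   18. ] g 66.5
16 17 w [-9.9 -6.3  4. ] z [ 0.2  8.  11.6] g 40.0
20 16 w [-10.2  -5.1   5.2] z [-2.7  7.6  9.3] g 42.5
24 15 w [-9.9 -6.9  2.5] z [-0.3  7.2  9.5] g 47.0
28 15 w [-10.2  -4.    5.7] z [ 0.7  8.5 10. ] g 48.0
32 15 w [-10.   -5.3   2.9] z [-0.4  7.7 10. ] g 47.0
36 16 w [-9.6 -5.3  3.6] z [-1.6  7.8  9.7] g 47.0
40 19 w [-10.3  -5.2   4.5] z [0.6 8.  9.3] g 49.0
44 14 w [-10.2  -5.4   4.1] z [-0.4  7.8  9.6] g 48.0
48 33 w [-9.4 -3.7  7.6] z [-4.2  4.9  9.4] g 53.0
52 13 w [-6.2 -3.1  3.2] z [-2.2  2.8  4.9] g 101.0
56 8 w [-4.5 -3.4 -0.4] z [-1.4  2.1  4.3] g 135.5
60 5 w [-4.6 -2.   1. ] z [2.2 3.2 3.6] g 138.0
64 7 w [-4.  -0.4  2.3] z [0.5 2.3 3.9] g 142.0
72 22 w [-12.3  -6.2   6.3] z [ 1.1  7.9 11.7] g 162.5
76 24 w [-12.1  -5.6   6.2] z [-1.1  7.5 11.7] g 171.5
80 50 w [-10.7  -2.    9.1] z [-8.1  2.2 10.4] g 117.0
```

play_rows(series=[[0, 0, -0.01, 0, 0, 0.06, -0.8], [0, 0, -0.01, 0, 0, 0.14, -0.8], [0, 0, -0.01, 0, 0, 0.22, -0.8], [0, 0, -0.01, 0, 0, 0.3, -0.8], [0, 0, -0.01, 0, 0, 0.38, -0.8], [0, 0, -0.01, 0, 0, 0.46, -0.8], [0, 0, -0.01, 0, 0, 0.54, -0.8], [0, 0, -0.01, 0, 0, 0.6, -0.8], [0, 0, -0.01, 0, 0, 0.64, -0.8], [0, 0, -0.01, 0, 0, 0.66, -0.8]])

```text
time_s: 19.55
eef_pos: [0.4006, 0.2007, 0.0498]
tcp_rot: [[-0.23, -0.973, -0.0], [-0.973, 0.23, -0.0], [0.0, 0.0, -1.0]]
force: [-0.0, 0.7, -1.7]
finger_gap: 0.0191
grasp_force: 34.2
```

Run:
```python
from h import *
plan([.3993,.2,.028],256.55)
ds=[grab('scene') for _ in range(3)]; im=ds[0][0]; d=np.median([x[1] for x in ds],0); W=cloud(d,ds[0][2])
c=np.array([.3993,.2,0]); u=np.array([.2326,.9726,0]); v=np.array([.9726,-.2326,0])
e=W-c; t=e@u*1000; w=e@v*1000; z=e[...,2]*1000
k=(abs(t-60)<7)&(abs(w)<25)&(z>50)&(z<75)
for a in sorted(zip(w[k].round(1),t[k].round(),z[k].round(1),im[k].max(-1))): print(*map(float,a),end=' | ')
```

```text
t 19.55 pos [0.4006 0.2007 0.0498] yaw -103.31 F [-0.   0.7 -1.7] gap 0.0191 gf 34.2 q [ 27.   3. -30.  57.   0. -50.]
turn [ 0.    -0.     0.002] shift [0.008 0.009 0.182]
-19.0 56.0 61.7 162.0 | -18.9 65.0 54.1 86.0 | -18.5 58.0 55.2 111.0 | -18.2 54.0 51.5 152.0 | -18.0 61.0 53.3 96.0 | -17.9 58.0 58.2 116.0 | -17.8 54.0 54.9 150.0 | -17.7 61.0 56.6 97.0 | -17.7 61.0 60.7 108.0 | -17.5 63.0 55.2 86.0 | -17.0 63.0 58.2 98.0 | -16.9 57.0 60.1 127.0 | -16.5 65.0 51.9 76.0 | -16.3 63.0 60.7 107.0 | -16.0 59.0 61.3 105.0 | -15.2 64.0 53.3 72.0 | -14.9 55.0 59.9 146.0 | -14.6 64.0 56.1 77.0 | -14.2 64.0 59.4 88.0 | -13.9 60.0 59.9 95.0 | -13.6 57.0 60.2 112.0 | -13.0 63.0 60.9 88.0 | -12.5 64.0 50.5 67.0 | -12.4 64.0 54.3 70.0 | -12.0 58.0 59.8 97.0 | -11.6 64.0 56.8 75.0 | -11.4 64.0 60.5 94.0 | -11.3 55.0 59.5 147.0 | -9.3 59.0 57.2 103.0 | -9.0 64.0 50.2 65.0 | -8.9 64.0 54.2 75.0 | -8.7 55.0 57.1 136.0 | -8.0 63.0 56.4 104.0 | -7.6 65.0 50.4 76.0 | -6.3 58.0 54.0 129.0 | -3.0 54.0 68.3 115.0 | -3.0 57.0 67.2 140.0 | -3.0 57.0 71.2 136.0 | -2.9 63.0 68.8 147.0 | -2.8 60.0 69.6 149.0 | -2.6 63.0 72.1 150.0 | -2.5 66.0 70.9 149.0 | -1.8 56.0 72.8 140.0 | -1.6 59.0 71.3 150.0 | -1.1 64.0 72.0 146.0 | -0.4 61.0 71.6 140.0 | -0.0 57.0 72.1 136.0 | 0.8 65.0 70.9 142.0 | 0.9 53.0 71.4 125.0 | 1.2 62.0 71.4 131.0 | 1.6 59.0 71.7 125.0 | 2.0 64.0 72.5 112.0 | 2.2 55.0 71.5 111.0 | 2.9 61.0 72.0 113.0 | 3.7 55.0 51.5 152.0 | 10.2 56.0 60.4 102.0 | 12.0 57.0 59.6 92.0 | 13.9 58.0 58.8 110.0 | 14.1 55.0 59.5 90.0 | 14.9 57.0 60.8 81.0 |
```

play_rows(series=[[0, 0, 0, 0.01, 0.01, 0.0, -0.8], [0, 0, 0, 0.01, 0.01, 0.03, -0.8], [0, 0, 0, 0.01, 0.01, 0.05, -0.8], [0, 0, 0, 0.01, 0.01, 0.07, -0.8], [0, 0, 0, 0.01, 0.01, 0.09, -0.8], [0, 0, 0, 0.01, 0.01, 0.11, -0.8], [0, 0, 0, 0.01, 0.01, 0.13, -0.8], [0, 0, 0, 0.01, 0.01, 0.15, -0.8], [0, 0, 0, 0.01, 0.01, 0.165, -0.8], [0, 0, 0, 0.01, 0.01, 0.17, -0.8]])

```text
time_s: 20.95
eef_pos: [0.3991, 0.1998, 0.0296]
tcp_rot: [[-0.23, -0.973, -0.0], [-0.973, 0.23, -0.0], [0.0, 0.0, -1.0]]
force: [0.2, 0.4, -1.1]
finger_gap: 0.0188
grasp_force: 34.2
```

Run:
```python
from h import *
plan([.3993,.2,.028],256.55)
```

```text
t 20.95 pos [0.3991 0.1998 0.0296] yaw -103.31 F [ 0.2  0.4 -1.1] gap 0.0188 gf 34.2 q [ 27.   4. -32.  54.  -0. -50.]
turn [ 0.    -0.     0.002] shift [-0.002 -0.001  0.013]
```

play_rows(series=[[0, 0, 0, 0, 0, 0.003, -0.8], [0, 0, 0, 0, 0, 0.006, -0.8], [0, 0, 0, 0, 0, 0.008, -0.8], [0, 0, 0, 0, 0, 0.01, -0.8], [0, 0, 0, 0, 0, 0.012, -0.8], [0, 0, 0, 0, 0, 0.012, -0.8], [0, 0, 0, 0, 0, 0.012, -0.8], [0, 0, 0, 0, 0, 0.012, -0.8], [0, 0, 0, 0, 0, 0.012, -0.8], [0, 0, 0, 0, 0, 0.012, -0.8]])

```text
time_s: 22.2
eef_pos: [0.3992, 0.1999, 0.0283]
tcp_rot: [[-0.23, -0.973, 0.0], [-0.973, 0.23, 0.0], [-0.0, -0.0, -1.0]]
force: [-0.7, 0.1, -1.0]
finger_gap: 0.0191
grasp_force: 34.3
```

play_rows(series=[[0, 0, 0, 0, 0, 0.002, -0.8], [0, 0, 0, 0, 0, 0.004, -0.8], [0, 0, 0, 0, 0, 0.006, -0.8], [0, 0, 0, 0, 0, 0.008, -0.8], [0, 0, 0, 0, 0, 0.01, -0.8], [0, 0, 0, 0, 0, 0.01, -0.8], [0, 0, 0, 0, 0, 0.01, -0.8], [0, 0, 0, 0, 0, 0.01, -0.8], [0, 0, 0, 0, 0, 0.01, -0.8], [0, 0, 0, 0, 0, 0.01, -0.8]])

```text
time_s: 23.45
eef_pos: [0.3992, 0.1999, 0.028]
tcp_rot: [[-0.23, -0.973, 0.001], [-0.973, 0.23, 0.0], [-0.0, -0.0, -1.0]]
force: [-5.1, -1.2, 10.2]
finger_gap: 0.0187
grasp_force: 35.3
```

play_rows(series=[[0, 0, 0, 0, 0, -0.003, -0.6], [0, 0, 0, 0, 0, -0.003, -0.55], [0, 0, 0, 0, 0, -0.003, -0.5], [0, 0, 0, 0, 0, -0.003, -0.45], [0, 0, 0, 0, 0, -0.003, -0.4], [0, 0, 0, 0, 0, -0.003, -0.35], [0, 0, 0, 0, 0, -0.003, -0.3], [0, 0, 0, 0, 0, -0.003, -0.25], [0, 0, 0, 0, 0, -0.003, -0.25], [0, 0, 0, 0, 0, -0.003, -0.25]])

```text
time_s: 24.7
eef_pos: [0.3992, 0.1998, 0.0274]
tcp_rot: [[-0.23, -0.973, 0.0], [-0.973, 0.23, 0.0], [-0.0, -0.0, -1.0]]
force: [-0.8, -0.7, 0.6]
finger_gap: 0.0318
grasp_force: 0.0
```

play_rows(series=[[0, 0, 0, 0, 0, -0.05, -0.25], [0, 0, 0, 0, 0, -0.12, -0.25], [0, 0, 0, 0, 0, -0.2, -0.25], [0, 0, 0, 0, 0, -0.3, -0.25], [0, 0, 0, 0, 0, -0.42, -0.25], [0, 0, 0, 0, 0, -0.56, -0.3], [0, 0, 0, 0, 0, -0.7, -0.6], [0, 0, 0, 0, 0, -0.84, -0.9], [0, 0, 0, 0, 0, -0.95, -1], [0, 0, 0, 0, 0, -1, -1]])

```text
time_s: 25.95
eef_pos: [0.3995, 0.2, 0.1485]
tcp_rot: [[-0.23, -0.973, 0.001], [-0.973, 0.23, 0.001], [-0.001, -0.001, -1.0]]
force: [-0.3, 0.4, 1.6]
finger_gap: 0.0
grasp_force: 0.0
```

Run:
```python
from h import *
plan([.50,.19,.17],256.55)
ds=[grab('scene') for _ in range(3)]; im=ds[0][0]; d=np.median([x[1] for x in ds],0); W=cloud(d,ds[0][2])
cv2.imwrite('pics/seat.png',cv2.resize(im[150:270,300:400],None,fx=5,fy=5,interpolation=cv2.INTER_CUBIC))
c=np.array([.3993,.2,.046]); u=np.array([.2326,.9726,0]); v=np.array([.9726,-.2326,0])
e=W-c; t=e@u*1000; w=e@v*1000; z=e[...,2]*1000
for tt in range(-68,92,8):
    k=(abs(t-tt)<4)&(abs(w)<11)&(z>-5)
    if k.sum()>2: print(tt,k.sum(),'w',np.percentile(w[k],[5,50]).round(1),'z',np.percentile(z[k],[50,95]).round(1),'g',np.median(im[k].max(-1)))
# head plate in printer frame relative to hinge
for x in range(0,72,6):
    k=(abs(w-52-x)<3)&(abs(t)<18)&(z+12>0)
    if k.sum()>2: print('head',x,np.percentile(z[k]+12,[5,50,95]).round(1))
```

```text
t 25.95 pos [0.3995 0.2    0.1485] yaw -103.31 F [-0.3  0.4  1.6] gap 0.0 gf 0.0 q [ 27.  -1. -21.  70.  -0. -50.]
turn [-0.001  0.001  0.002] shift [-0.112 -0.834 -0.178]
-28 4 w [3.7 5.4] z [8.4 9.9] g 66.5
-20 4 w [2.3 4.4] z [ 8.7 10.5] g 61.0
-12 8 w [-0.5  2.6] z [ 9.8 11. ] g 52.5
-4 14 w [-6.7  1.3] z [ 9.2 61.3] g 52.0
4 58 w [-10.3  -2.6] z [115.4 168.8] g 51.5
12 244 w [-9.4  1.2] z [150.8 207.5] g 45.0
20 119 w [-10.5  -2.1] z [186.4 360. ] g 44.0
28 122 w [-10.3  -3.6] z [282.2 410.6] g 63.0
36 1172 w [-10.2  -2.8] z [357.3 489.2] g 54.0
44 332 w [-10.2  -4.6] z [435.7 467.5] g 66.0
52 545 w [-8.  -1.7] z [424.  461.7] g 69.0
60 183 w [-6.   2.1] z [402.5 440.2] g 70.0
68 16 w [-10.8  -2.9] z [ 8.3 12.2] g 141.0
76 50 w [-9.6 -2.6] z [ 8.3 12.8] g 157.0
84 7 w [-3.1 -0.5] z [2.2 5.6] g 113.0
head 0 [  2.1 200.  210.8]
head 6 [197.3 207.9 209.2]
head 36 [ 2.2 32.4 45. ]
head 42 [11.3 48.5 54. ]
head 48 [51.2 52.4 54.2]
head 54 [49.2 58.1 64.8]
head 60 [62.4 63.3 64.6]
```

View pics/seat.png

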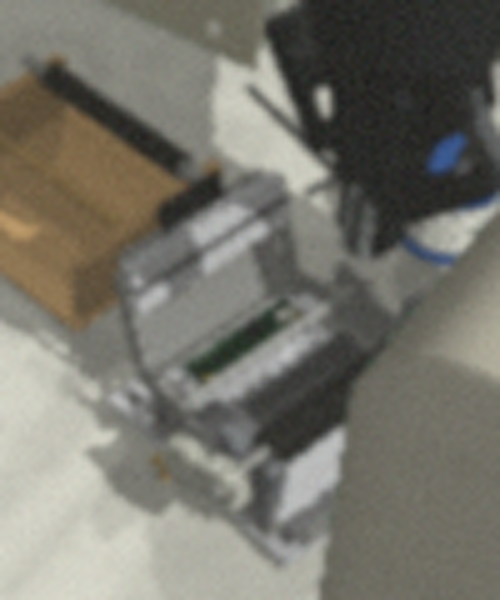

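play_rows(series=[[0, 0, 0, 0, -0.06, 0, -1], [0, 0, 0, 0, -0.14, 0, -1], [0, 0, 0, 0, -0.25, 0, -1], [0, 0, 0, 0, -0.37, 0, -1], [0, 0, 0, 0, -0.49, 0, -1], [0, 0, 0, 0, -0.61, 0, -1], [0, 0, 0, 0, -0.73, 0, -1], [0, 0, 0, 0, -0.85, 0, -1], [0, 0, 0, 0, -0.95, 0, -1], [0, 0, 0, 0, -1, 0, -1]])

```text
time_s: 27.35
eef_pos: [0.5166, 0.172, 0.1473]
tcp_rot: [[-0.231, -0.973, -0.0], [-0.973, 0.231, 0.0], [0.0, 0.0, -1.0]]
force: [0.1, 0.1, 0.2]
finger_gap: -0.0001
grasp_force: 0.0
```

play_rows(series=[[0, 0, 0, 0, -0.06, 0, -1], [0, 0, 0, 0, -0.12, 0, -1], [0, 0, 0, 0, -0.17, 0.05, -1], [0, 0, 0, 0, -0.17, 0.13, -1], [0, 0, 0, 0, -0.17, 0.22, -1], [0, 0, 0, 0, -0.17, 0.31, -1], [0, 0, 0, 0, -0.17, 0.4, -1], [0, 0, 0, 0, -0.17, 0.48, -1], [0, 0, 0, 0, -0.17, 0.55, -1], [0, 0, 0, 0, -0.17, 0.58, -1]])

```text
time_s: 28.6
eef_pos: [0.5356, 0.1674, 0.0772]
tcp_rot: [[-0.23, -0.973, -0.001], [-0.973, 0.23, -0.0], [0.0, 0.001, -1.0]]
force: [-0.5, -0.1, -0.1]
finger_gap: 0.0001
grasp_force: 0.0
```

```bash
cat >> h.py <<'E'
def rel():
    o=manip.get_obs(); e=(np.array(o['eef_pos'])-[.4499,.1879,.034])*1000
    print('X',e@[.9726,-.2326,0],'Y',e@[.2326,.9726,0],'Z',e[2],'F',o['force'].round(1),'t',o['time_s'])
E
python3 -c "
from h import *
rel()"
```

```text
X 88.07570460257463 Y 0.0065226758312035725 Z 43.175302446453514 F [-0.5 -0.1 -0.1] t 28.6
```

play_rows(series=[[0, 0, 0, 0, 0.04, 0, -1], [0, 0, 0, 0, 0.08, 0, -1], [0, 0, 0, 0, 0.11, -0.02, -1], [0, 0, 0, 0, 0.14, -0.04, -1], [0, 0, 0, 0, 0.17, -0.06, -1], [0, 0, 0, 0, 0.2, -0.09, -1], [0, 0, 0, 0, 0.23, -0.12, -1], [0, 0, 0, 0, 0.26, -0.14, -1], [0, 0, 0, 0, 0.29, -0.16, -1], [0, 0, 0, 0, 0.3, -0.17, -1]])

```text
time_s: 29.85
eef_pos: [0.5005, 0.1758, 0.0983]
tcp_rot: [[-0.23, -0.973, -0.0], [-0.973, 0.23, -0.0], [0.0, 0.0, -1.0]]
force: [0.5, 0.6, -0.2]
finger_gap: -0.0
grasp_force: 0.7
```

```bash
cat >> h.py <<'E'
def head():
    im,d,p=grab('scene'); W=cloud(d,p); e=(W-[.4499,.1879,.034])*1000
    w=e@[.9726,-.2326,0]; t=e@[.2326,.9726,0]; z=e[...,2]
    for x in range(-84,66,6):
        k=(abs(w-x)<3)&(t>25)&(t<44)&(z>10)&(z<95)&(d>0)
        if k.sum()>2: print('head',x,k.sum(),np.percentile(z[k],[50,95]).round(1))
    return im
E
python3 -c "
from h import *
rel();head()"
```

```text
X 51.98783181969768 Y -0.00442899942501713 Z 64.31289409582371 F [ 0.5  0.6 -0.2] t 29.85
head -60 31 [18.1 23.4]
head -54 18 [22.  22.9]
head -48 12 [20.8 22.9]
head 24 54 [54.8 65.2]
head 30 19 [63.9 65.1]
head 36 32 [62.2 67. ]
```

play_rows(series=[[0, 0, 0, 0, 0.05, -0.03, -1], [0, 0, 0, 0, 0.1, -0.05, -1], [0, 0, 0, 0, 0.15, -0.07, -1], [0, 0, 0, 0, 0.2, -0.08, -1], [0, 0, 0, 0, 0.25, -0.09, -1], [0, 0, 0, 0, 0.3, -0.09, -1], [0, 0, 0, 0, 0.35, -0.09, -1], [0, 0, 0, 0, 0.4, -0.085, -1], [0, 0, 0, 0, 0.45, -0.07, -1], [0, 0, 0, 0, 0.48, -0.06, -1]])

```text
time_s: 31.15
eef_pos: [0.4443, 0.1892, 0.1054]
tcp_rot: [[-0.23, -0.973, -0.0], [-0.973, 0.23, 0.0], [-0.0, 0.0, -1.0]]
force: [0.8, -1.2, 4.3]
finger_gap: 0.0002
grasp_force: 1.4
```

```bash
python3 -c "
from h import *
rel();head()"
```

```text
X -5.7634899025422515 Y -0.0653837661486282 Z 71.36236526352447 F [ 0.8 -1.2  4.3] t 31.15
head -60 28 [18.3 21.2]
head -54 20 [21.8 24.1]
head -48 11 [21.7 22.7]
head -42 3 [17.5 18.6]
head -24 17 [67.5 69.3]
head -18 24 [71.3 75.5]
head -12 16 [73.7 75.3]
head -6 9 [64.6 70.9]
head 0 10 [59.4 64. ]
head 6 5 [50.2 56.6]
head 12 4 [43.2 43.7]
head 18 5 [35.5 40.4]
head 30 5 [24.4 24.9]
```

play_rows(series=[[0, 0, 0, 0, 0.05, 0.01, -1], [0, 0, 0, 0, 0.1, 0.03, -1], [0, 0, 0, 0, 0.15, 0.05, -1], [0, 0, 0, 0, 0.2, 0.08, -1], [0, 0, 0, 0, 0.24, 0.12, -1], [0, 0, 0, 0, 0.28, 0.15, -1], [0, 0, 0, 0, 0.31, 0.18, -1], [0, 0, 0, 0, 0.33, 0.21, -1], [0, 0, 0, 0, 0.35, 0.24, -1], [0, 0, 0, 0, 0.36, 0.255, -1]])

```text
time_s: 32.45
eef_pos: [0.4024, 0.1989, 0.0745]
tcp_rot: [[-0.23, -0.973, -0.001], [-0.973, 0.23, -0.0], [0.0, 0.0, -1.0]]
force: [-0.9, 0.5, 2.4]
finger_gap: 0.0001
grasp_force: 1.0
```

```bash
python3 -c "
from h import *
rel();head()"
```

```text
X -48.81571200723658 Y -0.3137359166298628 Z 40.45985020798432 F [-0.9  0.5  2.4] t 32.45
head -66 29 [38.7 44.1]
head -60 38 [40.  45.5]
head -54 18 [41.6 44.7]
head -48 22 [41.4 44.4]
head -42 18 [40.3 44.4]
head -36 19 [40.1 41.5]
head -30 17 [39.9 41.8]
head -24 18 [39.1 40.4]
head -18 16 [39.6 40.8]
head -12 15 [38.6 40.3]
head -6 18 [38.4 40.6]
head 0 17 [38.1 39.8]
head 6 4 [37.7 39.3]
```

play_rows(series=[[0, 0, 0, 0, 0.005, 0.006, -1], [0, 0, 0, 0, 0.01, 0.012, -1], [0, 0, 0, 0, 0.01, 0.018, -1], [0, 0, 0, 0, 0.01, 0.022, -1], [0, 0, 0, 0, 0.01, 0.026, -1], [0, 0, 0, 0, 0.01, 0.029, -1], [0, 0, 0, 0, 0.01, 0.031, -1], [0, 0, 0, 0, 0.01, 0.031, -1], [0, 0, 0, 0, 0.01, 0.031, -1], [0, 0, 0, 0, 0.01, 0.031, -1]])

```text
time_s: 33.75
eef_pos: [0.4015, 0.1994, 0.0715]
tcp_rot: [[-0.23, -0.973, 0.0], [-0.973, 0.23, 0.0], [-0.0, -0.0, -1.0]]
force: [-3.3, 0.0, 5.5]
finger_gap: 0.0
grasp_force: 2.7
```

```bash
python3 -c "
from h import *
rel();head()"
```

```text
X -49.76207358495143 Y -0.11306970552687406 Z 37.49732958368343 F [-3.3  0.   5.5] t 33.75
head -66 35 [37.5 40.7]
head -60 24 [38.1 42.2]
head -54 20 [38.7 41.6]
head -48 19 [38.8 41.7]
head -42 17 [38.6 41.3]
head -36 19 [38.2 39.4]
head -30 17 [38.1 40. ]
head -24 19 [38.8 40.9]
head -18 14 [38.2 39.7]
head -12 17 [37.7 39.1]
head -6 19 [38.1 40.4]
head 0 15 [38.6 40.3]
```

play_rows(series=[[0, 0, 0, 0, 0, 0.003, -1], [0, 0, 0, 0, 0, 0.006, -1], [0, 0, 0, 0, 0, 0.009, -1], [0, 0, 0, 0, 0, 0.012, -1], [0, 0, 0, 0, 0, 0.014, -1], [0, 0, 0, 0, 0, 0.014, -1], [0, 0, 0, 0, 0, 0.014, -1], [0, 0, 0, 0, 0, 0.014, -1], [0, 0, 0, 0, 0, 0.014, -1], [0, 0, 0, 0, 0, 0.014, -1]])

```text
time_s: 35.05
eef_pos: [0.4016, 0.1994, 0.0713]
tcp_rot: [[-0.23, -0.973, 0.001], [-0.973, 0.23, 0.001], [-0.001, -0.001, -1.0]]
force: [-8.0, -3.1, 18.1]
finger_gap: 0.0001
grasp_force: 9.3
```

```bash
python3 -c "
from h import *
rel()"
```

```text
X -49.698412909466484 Y -0.023534381004013095 Z 37.313907853469026 F [-8.  -3.1 18.1] t 35.05
```

play_rows(series=[[0, 0, 0, 0, 0, -0.01, -1], [0, 0, 0, 0, 0, -0.04, -1], [0, 0, 0, 0, 0, -0.1, -1], [0, 0, 0, 0, 0, -0.2, -1], [0, 0, 0, 0, 0, -0.32, -1], [0, 0, 0, 0, 0, -0.45, -1], [0, 0, 0, 0, 0, -0.6, -1], [0, 0, 0, 0, 0, -0.75, -1], [0, 0, 0, 0, 0, -0.9, -1], [0, 0, 0, 0, 0, -1, -1]])

```text
time_s: 36.3
eef_pos: [0.4018, 0.1994, 0.1911]
tcp_rot: [[-0.23, -0.973, 0.001], [-0.973, 0.23, 0.001], [-0.001, -0.001, -1.0]]
force: [-0.6, 0.9, 0.7]
finger_gap: -0.0003
grasp_force: 0.0
```

```bash
python3 -c "
from h import *
rel();im=head()
W=None
im2,d,p=grab('scene');W=cloud(d,p)
for q in ('idler_center','spool','screwdriver'):
    for r in manip.regions_of(q,'scene')[:1]: print(q,r['score'],r['location'],np.median(W[r['mask']],0))
cv2.imwrite('pics/end.png',cv2.resize(im[150:270,280:400],None,fx=5,fy=5,interpolation=cv2.INTER_CUBIC))"
```

```text
X -49.43129296882727 Y 0.04746070313550882 Z 157.07011372858727 F [-0.6  0.9  0.7] t 36.3
head -66 31 [37.2 40.9]
head -60 30 [37.8 40.9]
head -54 22 [39.3 41.9]
head -48 18 [39.2 42.2]
head -42 19 [37.8 41.1]
head -36 17 [37.4 38.9]
head -30 17 [38.2 39. ]
head -24 16 [38.  40.9]
head -18 19 [38.  40.2]
head -12 18 [37.8 40.3]
head -6 16 [38.7 40. ]
head 0 14 [37.8 38.6]
idler_center 0.56 [176.4, 326.0] [0.58436893 0.11476607 0.0514522 ]
spool 0.61 [184.2, 388.6] [0.42617826 0.04729896 0.04297589]
screwdriver 0.71 [310.2, 326.3] [0.37120712 0.41197756 0.0207759 ]
```

View pics/end.png

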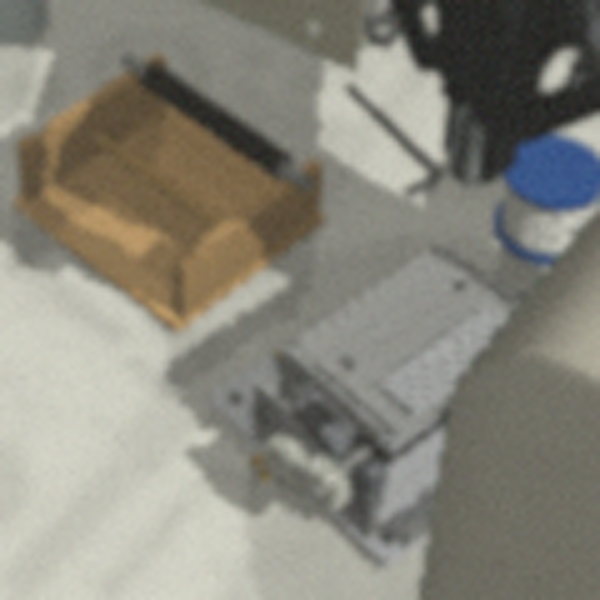

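The picture shows the head closed level over the roller, with the roller's gear at (325,480) beside the printer's gears. The idler is still in the cradle and the spool and hex key are in place. The arm is clear, so I am handing the job in.

```bash
python3 -c "
from plant import manip
print(manip.job_done())"
```

```text
the job is handed in; nothing more can be done
None
```

The platen roller is seated in the printer's bearings with its gear on the gear side, and the print head is closed to its stop over it. The thin roller is still in the cradle, and the job was handed in at about 36 s; no verdict was shown.

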